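# Pack the lidded jars in the ware tray for the glaze kiln

## Task

Get the two lidded jars ready for the glaze kiln: stand the round jar in the middle of the empty round setter and the square jar in the middle of the square setter in the red ware tray, each upright with its own lid properly seated; the unglazed ware chips easily, so set it down gently. Leave the mug, the narrow square pot and the two odd lids, which fit neither jar, where they are.

Things in the scene. Friction and masses are not known exactly. Their poses are not given: they have to be found in the camera images.
- jar_round_center (a point): round jar, unglazed biscuit-fired clay like all the ware here: open straight-sided cylinder 56 mm outside diameter, 60 mm tall, wall 5 mm (mouth 46 mm), floor 6 mm thick, about 0.16 kg, standing on the bench at the start. Point at its centre, 30 mm above its foot; z up
- jar_square_center (a point): square jar: open straight-sided box 54 x 54 mm outside, 60 mm tall, wall 5 mm (mouth 44 x 44 mm), about 0.18 kg, standing on the bench at the start. Point at its centre, 30 mm above its foot; x and y along its sides, z up
- lid_round_center (a point): lid of the round jar, 0.06 kg. From its foot up: a flange 36 mm in diameter and 10 mm deep (lower half narrower) that goes inside the jar's mouth, a plate 62 mm in diameter x 6 mm that rests on the rim, a knob 18 mm in diameter and 24 mm tall to grip. Lies on the bench knob up. Point on the axis, 20 mm above its foot and 20 mm below the knob's top; when seated, 40 mm above the jar's centre
- lid_square_center (a point): lid of the square jar, 0.07 kg. From its foot up: a flange 34 mm square and 10 mm deep (lower half narrower) that goes inside the jar's mouth, a plate 60 mm square x 6 mm that rests on the rim, a knob 34 x 14 mm and 24 mm tall to grip. Lies on the bench knob up. Point on the axis, 20 mm above its foot and 20 mm below the knob's top; when seated, 40 mm above the jar's centre; x along the knob
- setter_round: empty round setter (drip catcher): clay disc 96 mm across, 8 mm thick, fixed, in a dark red tray 210 x 405 mm with 38 mm high walls. Three setters lie in a row along the tray, 125 mm apart, in any order; the third, round too, carries a bowl 84 mm wide, 36 mm tall. Origin: centre of its underside, 5 mm above the bench (its top at 13 mm); x, y along the tray's short, long sides
- setter_square: square setter: empty clay tile 96 x 96 x 8 mm, fixed, in the same tray. Origin: centre of its underside, 5 mm above the bench (its top at 13 mm); x, y along its sides and the tray's short, long sides
- odd_lid_round_center (a point): odd round lid, too big for the round jar: plate 84 mm in diameter, flange 56 mm, knob 18 mm, total height 40 mm. To be left. Point on the axis 20 mm above its foot
- odd_lid_square_center (a point): odd square lid, too small for the square jar: plate 40 x 40 mm, flange 22 x 22 mm, bar knob 24 x 14 mm, total height 40 mm. To be left. Point on the axis 20 mm above its foot; x along the bar
- mug_center (a point): mug: like the round jar (56 mm diameter, 62 mm tall) but with a handle standing out on its +y side. To be left. Point on its axis 31 mm above its foot
- narrow_pot_center (a point): narrow square pot: open box 38 x 38 mm, 66 mm tall. To be left. Point at its centre 33 mm above its foot; x and y along its sides
Mind the look-alikes: they are no part of the job. What is shaped like the part that bears lid_round_center but purple is not meant. What is shaped like the part that bears lid_square_center but purple is not meant.

How it is judged:
By the outcome, as a careful person would: the job done as asked, in the order asked, and still so for the second after the job is handed in, with the robot touching nothing.
It also fails if it takes over 128 s, if anything falls off the work surface, if the arm or the gripper's body presses on something with over 40 N, if the wrist force passes 120 N, or if a joint passes its speed limit or range.

## Robot

A 7-joint arm with a two-finger parallel gripper is mounted at the origin on the work surface. World frame = base frame: x ahead of the robot, y to its left, z up, the work surface at z = 0. Lengths are in mm, angles in rad, forces in N, time in s.
With the tool pointing down it reaches from about 400 to 850 mm from the base axis. Payload 10.4 kg.
Tool frame: the origin (TCP) lies midway between the tips of the shut fingers; the grasp point (between the pads) lies 19 mm behind it (robot.tcp_to_grasp is the distance from the TCP to the grasp point, in mm); z points along the fingers, y is the line along which they close (so a half turn about z gives the same grasp; the last joint's range is limited). The gripper opens to 85 mm and grips with 20 to 120 N. Pads are 22 mm wide; open, the fingers measure 114 mm over their backs; the gripper's body (76 mm by 85 mm) begins 54 mm behind the grasp point. The pads swing forward as they close: fully open they stand 13 mm farther back than shut.
Start: joints at [-1.151, 0.332, -0.065, 1.46, 0.022, 1.35, -0.088], TCP at [267.785, 564.75, 231.338] pointing down, gripper open.
Joint ranges: [-2.6, 2.6], [-0.5, 2.12], [-1.47, 1.34], [0.16, 2.42], [-1.27, 4.41], [0.06, 2.06], [-2.6, 2.6]. Speed limits (rad/s): [2.22, 2.22, 2.79, 2.79, 3.14, 3.14, 3.14].

## Interface

Orientations are given as a rotation vector (axis times angle).
In Python, from rig import robot gives the robot as it stands.
- The arm moves only by the shell command python3 -m creep 'ROWS' [FORCE]. ROWS is JSON, a list of rows, each a list of 3 entries, a list of its own where there are three numbers: the shift along the tool's x, y, z normalised to -1 to 1, where 1 is 0.2 m, then the turn, a rotation vector about the tool's x, y, z normalised to -1 to 1, where 1 is 0.5 rad, then the closure, from -1 (fully open) to 1 (shut). A call has exactly 5 rows; each row is the pose to reach, as a shift and turn from the pose commanded when the call began, along the tool's axes at that moment; what a row does not reach only later rows make up. A row lasts 1/8 s, in which the tool goes at most 62.5 mm and 10.7 degrees, less where a joint would pass 70% of its speed; a pose out of reach is approached as far as the arm can. A call with a number of a shift or a turn outside -1 to 1 is refused whole. A call with a gripper value outside its range is refused whole. The fingers move at their own pace and stop on an object; FORCE is the grip in N (left out, the last holds). Time passes only in rows, so rows that repeat a pose let the fingers close, or fill a call up. It gives the time, the measured TCP pose, the force, the opening and the grip force at its end, in the units of the state.
- robot.get_obs(): the state, without advancing time (a new reading comes with each control period).
- robot.get_image(name): name is "scene" or "top" or "wrist"; returns a dict with "img" (400x640x3 uint8, red, green, blue), "z_map" (400x640 float32, mm along the optical axis (not along the pixel's ray), 0 where there is no reading), "fx", "fy", "cx", "cy" (pixels), "R" (3x3) and "t" (3): a world point X has camera coordinates R X + t. Camera axes: x right, y down, z forward; pixel columns grow to the right and rows downward; lengths in mm; the calibration is good to about 2 mm. The wrist camera is an equidistant fisheye: a pixel r from the principal point sees the ray r / f radians off the axis. A picture is of the moment at which its call begins.
- robot.job_done(): hands the job in; it is judged then, once.
The state is a dict: "t": time; "q": joint angles; "qvel": joint speeds; "effort": joint torques, N m; "eef_pos": TCP position; "orientation": TCP orientation; "ft_force": force on the tool from outside, world axes, zero at the start; "moment": the same for the moment, N m; "opening": finger opening in mm; "gripper_force": force on a finger pad.
Only numpy, scipy, OpenCV 4.12 (cv2) and the standard library are available. Lean on these libraries where they do the work, as an engineer would, in place of code of your own. Each camera call takes 0.05 s, during which the arm holds its last target. There are 200 camera calls.

## Working session

There is one attempt and no reset: what is moved stays moved. The work goes in short steps, Python scripts to look and compute and a shell command to move; the robot and the scene stay as the last step left them, time stands still between calls to the robot, and variables do not carry over. Pictures are saved under pics/ and viewed, at most 14 in all, crops included, and the job is handed in when it is done.

```bash
mkdir -p pics; ls; cat > h.py <<'E'
import numpy as np, cv2
from rig import robot
from scipy.spatial.transform import Rotation as R
def grab(n):
    d=robot.get_image(n); np.savez('/tmp/%s.npz'%n,**d); return d
def save(im,f): cv2.imwrite('pics/'+f,cv2.cvtColor(np.ascontiguousarray(im),cv2.COLOR_RGB2BGR))
def plane(d,uv,z):
    uv=np.atleast_2d(uv).astype(float); x=(uv[:,0]-d['cx'])/d['fx']; y=(uv[:,1]-d['cy'])/d['fy']
    r=np.c_[x,y,np.ones_like(x)]@d['R']; c=-d['R'].T@d['t']
    return c+r*((z-c[2])/r[:,2])[:,None]
def cloud(d):
    z=d['z_map'].astype(float); v,u=np.indices(z.shape)
    p=np.stack([(u-d['cx'])/d['fx']*z,(v-d['cy'])/d['fy']*z,z],-1)
    return (p-d['t'])@d['R']
E
python3 - <<'E'
from h import *
for n in('top','scene','wrist'):
    d=grab(n); save(d['img'],n+'0.png')
    print(n,d['fx'],d['cx'],d['cy'],-d['R'].T@d['t'],d['R'].round(3).tolist())
print(robot.get_obs())
E
```

```text
pics
top 452.06453794685643 315.5778343026695 196.69061333275232 [ 417.63260456  -25.576135   1129.25717315] [[-0.028, -0.999, -0.027], [-0.996, 0.03, -0.083], [0.083, 0.025, -0.996]]
scene 505.0559876167325 320.32052125806376 189.13347015311575 [1290.51422374  645.18233075  903.8145471 ] [[-0.651, 0.759, 0.011], [0.48, 0.423, -0.768], [-0.588, -0.495, -0.64]]
wrist 309.70691628693146 320.60702236730384 201.73813522036485 [192.01274512 599.38151272 372.88211971] [[0.429, 0.903, -0.001], [0.856, -0.406, 0.32], [0.289, -0.138, -0.947]]
{'t': 0.15, 'q': array([-1.15058812,  0.33275695, -0.06469341,  1.46076692,  0.02159392,
        1.34989224, -0.08850228]), 'qvel': array([ 0.00115182, -0.00141546, -0.00190755,  0.00028439, -0.00211768,
       -0.00044474,  0.00182971]), 'effort': array([ 8.86088746e-04, -6.25830245e+01,  4.91565932e-02, -3.91850495e+01,
        1.61711918e-02,  7.54943438e-03, -5.20949368e-05]), 'eef_pos': array([267.67615048, 564.45545912, 230.67094307]), 'orientation': array([-6.89836356e-01, -3.06470964e+00,  1.74327855e-03]), 'ft_force': array([-0.22779614,  0.33375869,  0.21011472]), 'moment': array([ 0.01126535,  0.03978146, -0.01521492]), 'gripper_force': 0.0, 'opening': 85.76587785453984}
```

View pics/top0.png

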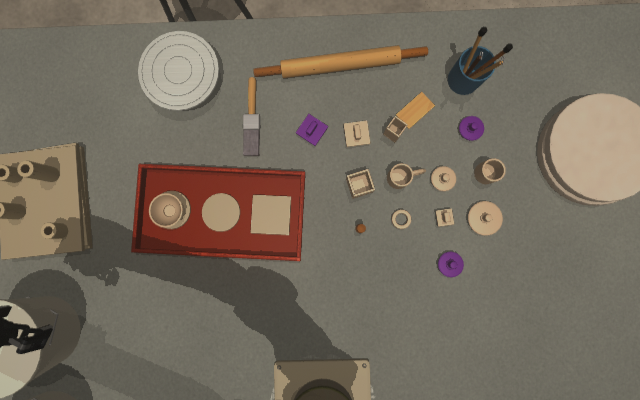

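View pics/scene0.png

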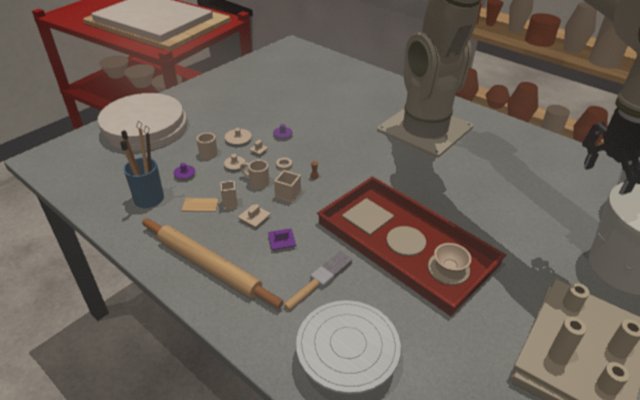

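Top view: the round jar is at (490,170), against the mug with its handle at (401,175). The square jar is at (360,183), against the narrow pot at (397,127). The round lid is the cream one at (444,179); the bigger odd lid is at (486,218) and there are purple ones at (471,128) and (451,264). The square lid is the cream one at (357,133); the small odd lid is at (445,217) and there is a purple one at (312,129). The setters are at (220,212), round and empty, and (271,215), square. I'll confirm these in an enlarged crop and measure them.

```bash
cat > m.py <<'E'
from h import *
d=dict(np.load('/tmp/top.npz')); P=cloud(d); im=d['img']
save(cv2.resize(im[95:275,290:520],None,fx=3.3,fy=3.3,interpolation=cv2.INTER_CUBIC),'crop1.png')
hsv=cv2.cvtColor(im,cv2.COLOR_RGB2HSV); H,S,V=cv2.split(hsv)
def rep(name,u,v,r,zlo,zhi,zp):
    win=np.zeros(H.shape,bool); win[v-r:v+r+1,u-r:u+r+1]=1
    m=win&(P[...,2]>zlo)&(P[...,2]<zhi)&(S>30)
    n,l,s,c=cv2.connectedComponentsWithStats(m.astype(np.uint8))
    k=1+np.argmax(s[1:,4]); vv,uu=np.nonzero(l==k)
    cnt=np.c_[uu,vv].astype(np.float32)
    Q=plane(d,cnt,zp)[:,:2].astype(np.float32)
    rc=cv2.minAreaRect(Q); (x,y),rr=cv2.minEnclosingCircle(Q)
    print(name,'px',s[k,4],'zmed',np.median(P[vv,uu,2]).round(1),'zmax',np.percentile(P[vv,uu,2],98).round(1),'rect',np.round(rc[0],1),np.round(rc[1],1),round(rc[2],1),'circ',round(x,1),round(y,1),round(rr,1))
rep('jarR',490,170,20,45,75,60)
rep('mug',401,175,24,45,75,62)
rep('jarS',360,183,20,45,75,60)
rep('pot',397,127,14,45,80,66)
rep('lidR',444,179,16,8,22,16)
rep('lidRodd',486,218,22,8,22,16)
rep('lidS',357,133,17,8,22,16)
rep('lidSknob',357,133,12,28,48,40)
rep('lidRknob',444,179,12,28,48,40)
rep('lidSodd',445,217,13,8,22,16)
# setters
m=((S<100)&(V>110)).astype(np.uint8)
for nm,u,v in(('setR',220,212),('setS',271,215)):
    w=np.zeros_like(m); w[v-27:v+28,u-25:u+26]=m[v-27:v+28,u-25:u+26]
    n,l,s,c=cv2.connectedComponentsWithStats(w); k=l[v,u]
    vv,uu=np.nonzero(l==k); Q=plane(d,np.c_[uu,vv],13)[:,:2].astype(np.float32)
    rc=cv2.minAreaRect(Q); print(nm,s[k,4],rc,Q.mean(0),cv2.minEnclosingCircle(Q),np.median(P[vv,uu,2]))
red=((S>150)&((H<8)|(H>172))).astype(np.uint8)
n,l,s,c=cv2.connectedComponentsWithStats(red);k=1+np.argmax(s[1:,4]);vv,uu=np.nonzero(l==k)
print('tray',cv2.minAreaRect(plane(d,np.c_[uu,vv],38)[:,:2].astype(np.float32)))
E
python3 m.py
```

```text
jarR px 232 zmed 58.3 zmax 62.7 rect [ 558. -418.] [54.6 59.4] 23.1 circ 559.6 -417.3 30.5
mug px 233 zmed 59.5 zmax 65.4 rect [ 559.7 -211. ] [54.9 80.5] 36.4 circ 556.1 -215.8 42.4
jarS px 215 zmed 59.3 zmax 63.4 rect [ 537.8 -106.3] [54.8 54.1] 16.1 circ 537.6 -106.5 36.9
pot px 163 zmed 63.4 zmax 69.1 rect [ 667.3 -194.6] [37.8 43.6] 52.2 circ 667.2 -195.3 26.9
lidR px 433 zmed 15.7 zmax 20.5 rect [ 547.3 -312.7] [58.7 59.7] 87.2 circ 547.1 -313.1 30.8
lidRodd px 873 zmed 16.1 zmax 20.8 rect [ 447.3 -409.2] [82.4 80.4] 88.3 circ 447.0 -408.7 42.0
lidS px 481 zmed 16.1 zmax 20.0 rect [ 666.7 -104.2] [60.2 59.8] 5.8 circ 667.0 -104.4 40.6
lidSknob px 85 zmed 39.0 zmax 43.0 rect [ 665.3 -104. ] [14.6 32.2] 88.0 circ 665.3 -104.0 17.7
lidRknob px 49 zmed 39.1 zmax 42.1 rect [ 546.7 -311.4] [19.2 14.6] 88.2 circ 546.7 -311.4 9.9
lidSodd px 201 zmed 16.2 zmax 20.9 rect [ 451.6 -311.1] [39.6 40.4] 6.6 circ 451.3 -311.4 27.3
setR 1131 ((481.37530517578125, 239.78871154785156), (92.7774658203125, 92.06098937988281), 88.36829376220703) [480.33432 239.83403] ((480.5357360839844, 239.6103057861328), 47.41556930541992) 13.022593136984812
setS 1460 ((470.7382507324219, 115.44293975830078), (94.78540802001953, 94.95108795166016), 85.67484283447266) [470.6185  115.36856] ((471.1293029785156, 114.84303283691406), 65.55764770507812) 13.010329463014775
tray ((480.33184814453125, 239.84286499023438), (410.7841796875, 216.5189208984375), 85.4819107055664)
```

View pics/crop1.png

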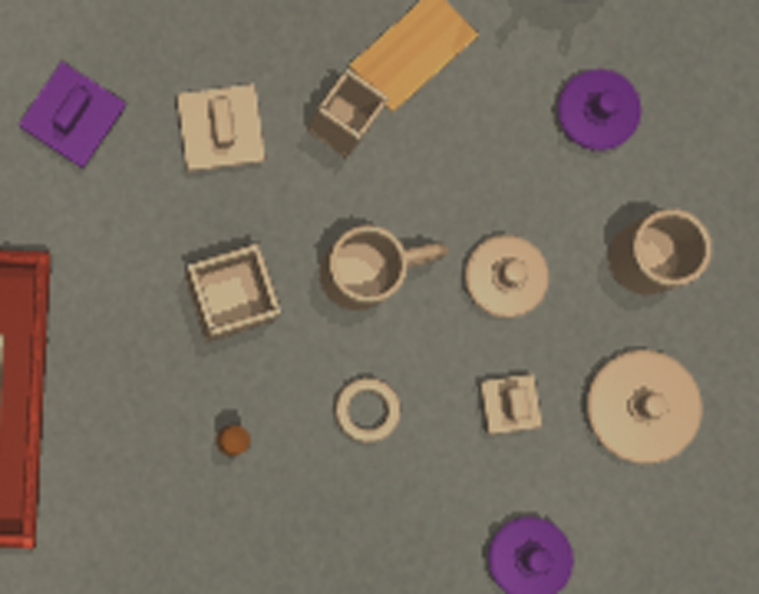

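The crop confirms it: the handle-less round jar is at crop (672,247), the round lid with the 60 mm plate at (507,275), the square jar at (233,290) and the cream square lid at (221,127). I'll plan the approach to the round jar.

```bash
cat >> h.py <<'E'
def Rdown(th):
    a=np.deg2rad(th); y=np.array([np.cos(a),np.sin(a),0]); z=np.array([0,0,-1.]); return np.stack([np.cross(y,z),y,z],1)
def plan(*W):
    """waypoints (x,y,z,theta): theta=world angle of closing line; prints shift/turn (normalised) for successive calls"""
    o=robot.get_obs(); p=o['eef_pos']; M=R.from_rotvec(o['orientation']).as_matrix()
    print('t',round(o['t'],2),'at',p.round(1),'th',np.rad2deg(np.arctan2(M[1,1],M[0,1])).round(1))
    for w in W:
        T=Rdown(w[3]); s=M.T@(np.array(w[:3])-p)/200; r=R.from_matrix(M.T@T).as_rotvec()/.5
        print(w,'shift',s.round(3).tolist(),'turn',r.round(3).tolist()); p=np.array(w[:3],float); M=T
E
python3 - <<'E'
from h import *
plan((380,420,230,40),(450,240,220,18),(500,50,220,-4.5),(530,-145,220,-4.5),(550,-330,200,-4.5),(559,-417.5,160,-4.5))
E
```

```text
t 0.15 at [267.7 564.5 230.7] th 64.6
(380, 420, 230, 40) shift [-0.817, -0.412, 0.004] turn [-0.002, 0.001, 0.86]
(450, 240, 220, 18) shift [-0.914, -0.31, 0.05] turn [0.0, 0.0, 0.768]
(500, 50, 220, -4.5) shift [-0.981, -0.056, 0.0] turn [0.0, 0.0, 0.785]
(530, -145, 220, -4.5) shift [-0.96, 0.226, 0.0] turn [0.0, 0.0, 0.0]
(550, -330, 200, -4.5) shift [-0.914, 0.172, 0.1] turn [0.0, 0.0, 0.0]
(559, -417.5, 160, -4.5) shift [-0.433, 0.079, 0.2] turn [0.0, 0.0, 0.0]
```

```bash

python3 -m creep '[[[-0.25,-0.12,0],[0,0,0.3],-0.8],[[-0.5,-0.25,0],[0,0,0.6],-0.8],[[-0.75,-0.38,0],[0,0,0.86],-0.8],[[-0.82,-0.41,0],[0,0,0.86],-0.8],[[-0.82,-0.41,0],[0,0,0.86],-0.8]]' 40
python3 -m creep '[[[-0.25,-0.08,0.01],[0,0,0.3],-0.8],[[-0.5,-0.16,0.02],[0,0,0.6],-0.8],[[-0.75,-0.25,0.04],[0,0,0.77],-0.8],[[-0.91,-0.31,0.05],[0,0,0.77],-0.8],[[-0.91,-0.31,0.05],[0,0,0.77],-0.8]]'
python3 -m creep '[[[-0.25,-0.01,0],[0,0,0.3],-0.8],[[-0.5,-0.03,0],[0,0,0.6],-0.8],[[-0.75,-0.04,0],[0,0,0.785],-0.8],[[-0.98,-0.056,0],[0,0,0.785],-0.8],[[-0.98,-0.056,0],[0,0,0.785],-0.8]]'
python3 -m creep '[[[-0.25,0.06,0],[0,0,0],-0.8],[[-0.5,0.12,0],[0,0,0],-0.8],[[-0.75,0.18,0],[0,0,0],-0.8],[[-0.96,0.226,0],[0,0,0],-0.8],[[-0.96,0.226,0],[0,0,0],-0.8]]'
python3 -m creep '[[[-0.25,0.05,0.03],[0,0,0],-0.8],[[-0.5,0.1,0.05],[0,0,0],-0.8],[[-0.75,0.14,0.08],[0,0,0],-0.8],[[-0.91,0.17,0.1],[0,0,0],-0.8],[[-0.91,0.17,0.1],[0,0,0],-0.8]]'
cat > w.py <<'E'
from h import *
import sys
d=grab('wrist'); save(d['img'],sys.argv[1]); print((-d['R'].T@d['t']).round(1))
plan((559,-417.5,160,-4.5))
E
python3 w.py w1.png
```

```text
t: 0.78
eef_pos: [381.2, 420.0, 231.3]
orientation: [-1.329, -2.847, -0.0]
ft_force: [0.1, 1.1, -0.2]
opening: 76.4
gripper_force: 0.0
t: 1.4
eef_pos: [450.5, 240.4, 221.3]
orientation: [1.849, 2.54, -0.0]
ft_force: [-0.1, 0.7, -0.0]
opening: 77.0
gripper_force: 0.0
t: 2.02
eef_pos: [500.6, 50.1, 221.4]
orientation: [2.309, 2.129, 0.0]
ft_force: [-0.5, 1.1, 0.1]
opening: 77.0
gripper_force: 0.0
t: 2.65
eef_pos: [530.5, -144.4, 221.1]
orientation: [2.308, 2.13, -0.001]
ft_force: [0.1, 0.7, -0.4]
opening: 76.5
gripper_force: 0.0
t: 3.28
eef_pos: [550.2, -327.3, 199.9]
orientation: [-2.306, -2.131, 0.001]
ft_force: [-0.9, 0.9, -0.3]
opening: 76.8
gripper_force: 0.0
[ 555.7 -245.7  342.2]
t 3.33 at [ 550.7 -325.7  200.2] th -4.4
(559, -417.5, 160, -4.5) shift [-0.455, 0.077, 0.201] turn [-0.002, -0.003, 0.003]
```

View pics/w1.png

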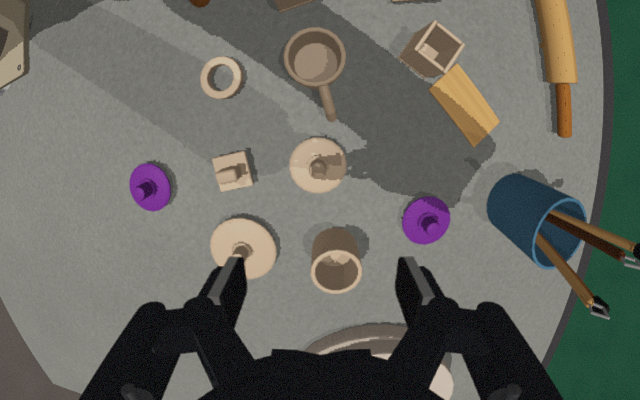

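Wrist view: the jar's rim is at (336,271) between the fingers, the round lid's plate at (318,165), the odd lid at (243,247). I'll measure the rim and the lid from this view.

```bash
cat >> h.py <<'E'
def wrays(d,uv):
    uv=np.atleast_2d(uv).astype(float); a=uv-[d['cx'],d['cy']]; r=np.hypot(*a.T)+1e-9; t=r/d['fx']
    return np.c_[a/r[:,None]*np.sin(t)[:,None],np.cos(t)]
def wplane(d,uv,z):
    r=wrays(d,uv)@d['R']; c=-d['R'].T@d['t']; return c+r*((z-c[2])/r[:,2])[:,None]
def wcloud(d):
    v,u=np.indices(d['z_map'].shape); r=wrays(d,np.c_[u.ravel(),v.ravel()]).reshape(*u.shape,3)
    return ((r/r[...,2:]*d['z_map'][...,None])-d['t'])@d['R']
def wrep(d,name,u,v,r,zlo,zhi,zp):
    P=wcloud(d); S=cv2.cvtColor(d['img'],cv2.COLOR_RGB2HSV)[...,1]; V=d['img'].max(2)
    win=np.zeros(V.shape,bool); win[v-r:v+r+1,u-r:u+r+1]=1
    m=(win&(P[...,2]>zlo)&(P[...,2]<zhi)&(S>30)&(V>50)).astype(np.uint8)
    n,l,s,c=cv2.connectedComponentsWithStats(m); k=1+np.argmax(s[1:,4]); vv,uu=np.nonzero(l==k)
    Q=wplane(d,np.c_[uu,vv],zp)[:,:2].astype(np.float32)
    rc=cv2.minAreaRect(Q); (x,y),rr=cv2.minEnclosingCircle(Q); el=cv2.fitEllipse(cv2.convexHull(Q))
    print(name,s[k,4],'z',np.median(P[vv,uu,2]).round(1),'rect',np.round(rc[0],1),np.round(rc[1],1),round(rc[2],1),'circ',round(x,1),round(y,1),round(rr,1),'ell',np.round(el[0],1),np.round(el[1],1))
E
python3 - <<'E'
from h import *
d=dict(np.load('/tmp/wrist.npz'))
wrep(d,'jarR',336,271,32,52,75,60)
wrep(d,'lidR',318,165,34,10,22,16)
wrep(d,'lidRknob',318,165,20,30,48,40)
E
```

```text
jarR 835 z 58.8 rect [ 558.1 -418.4] [56.3 55.6] 84.9 circ 558.2 -418.5 29.4 ell [ 557.7 -418.8] [55.9 58.1]
lidR 2192 z 15.5 rect [ 546.1 -313.9] [61.  60.7] 16.7 circ 546.5 -313.9 31.2 ell [ 546.4 -313.8] [61.3 61.5]
lidRknob 255 z 39.4 rect [ 546.2 -313.1] [17.4 16. ] 85.5 circ 546.8 -313.2 9.4 ell [ 546.6 -313. ] [17.7 18.4]
```

```bash
python3 -c "
from h import *
plan((558,-418.5,110,-4.5),(558,-418.5,20,-4.5))"
```

```text
t 3.33 at [ 550.7 -325.7  200.2] th -4.4
(558, -418.5, 110, -4.5) shift [-0.461, 0.073, 0.451] turn [-0.002, -0.003, 0.003]
(558, -418.5, 20, -4.5) shift [0.0, 0.0, 0.45] turn [0.0, 0.0, 0.0]
```

```bash

python3 -m creep '[[[-0.25,0.04,0.1],[0,0,0],-0.8],[[-0.4,0.065,0.3],[0,0,0],-0.8],[[-0.46,0.073,0.45],[0,0,0],-0.8],[[-0.46,0.073,0.45],[0,0,0],-0.8],[[-0.46,0.073,0.45],[0,0,0],-0.8]]'
python3 -c "
from h import *
plan((558,-418.5,20,-4.5))"
```

```text
t: 3.95
eef_pos: [558.5, -418.7, 112.7]
orientation: [2.304, 2.134, 0.003]
ft_force: [0.2, 0.3, -0.2]
opening: 76.8
gripper_force: 0.0
t 3.95 at [ 558.5 -418.7  112.7] th -4.4
(558, -418.5, 20, -4.5) shift [0.0, -0.003, 0.463] turn [0.004, -0.001, 0.004]
```

```bash

python3 -m creep '[[[0,0,0.15],[0,0,0],-0.8],[[0,0,0.3],[0,0,0],-0.8],[[0,0,0.4],[0,0,0],-0.8],[[0,0,0.455],[0,0,0],-0.8],[[0,0,0.455],[0,0,0],-0.8]]' 30
python3 -m creep '[[[0,0,0],[0,0,0],-0.5],[[0,0,0],[0,0,0],-0.2],[[0,0,0],[0,0,0],0],[[0,0,0],[0,0,0],0.1],[[0,0,0],[0,0,0],0.1]]' 30
python3 -c "
from h import *
plan((558,-418.5,160,-4.5),(540,-225,190,-4.5),(515,-30,190,-4.5),(490,160,170,-4.5),(480.5,239.5,130,-4.5))"
```

```text
t: 4.58
eef_pos: [556.8, -420.5, 20.5]
orientation: [-2.307, -2.132, -0.0]
ft_force: [-0.4, 0.3, -0.2]
opening: 77.4
gripper_force: 0.0
t: 5.2
eef_pos: [557.2, -421.4, 21.8]
orientation: [2.307, 2.13, 0.001]
ft_force: [-0.3, 0.6, 6.0]
opening: 55.8
gripper_force: 32.0
t 5.2 at [ 557.2 -421.4   21.8] th -4.6
(558, -418.5, 160, -4.5) shift [0.014, 0.004, -0.691] turn [0.004, 0.002, -0.002]
(540, -225, 190, -4.5) shift [0.957, -0.166, -0.15] turn [0.0, 0.0, 0.0]
(515, -30, 190, -4.5) shift [0.962, -0.201, 0.0] turn [0.0, 0.0, 0.0]
(490, 160, 170, -4.5) shift [0.937, -0.199, 0.1] turn [0.0, 0.0, 0.0]
(480.5, 239.5, 130, -4.5) shift [0.393, -0.079, 0.2] turn [0.0, 0.0, 0.0]
```

```bash

python3 -m creep '[[[0,0,-0.05],[0,0,0],0.1],[[0,0,-0.2],[0,0,0],0.1],[[0,0,-0.4],[0,0,0],0.1],[[0,0,-0.6],[0,0,0],0.1],[[0.014,0,-0.69],[0,0,0],0.1]]'
python3 -m creep '[[[0.2,-0.03,-0.05],[0,0,0],0.1],[[0.4,-0.07,-0.1],[0,0,0],0.1],[[0.6,-0.1,-0.15],[0,0,0],0.1],[[0.8,-0.14,-0.15],[0,0,0],0.1],[[0.957,-0.166,-0.15],[0,0,0],0.1]]'
python3 -m creep '[[[0.2,-0.04,0],[0,0,0],0.1],[[0.4,-0.08,0],[0,0,0],0.1],[[0.6,-0.12,0],[0,0,0],0.1],[[0.8,-0.16,0],[0,0,0],0.1],[[0.96,-0.2,0],[0,0,0],0.1]]'
python3 -m creep '[[[0.2,-0.04,0.02],[0,0,0],0.1],[[0.4,-0.08,0.04],[0,0,0],0.1],[[0.55,-0.12,0.06],[0,0,0],0.1],[[0.65,-0.14,0.06],[0,0,0],0.1],[[0.65,-0.14,0.06],[0,0,0],0.1]]'
python3 w.py w2.png
```

```text
t: 5.82
eef_pos: [557.1, -418.9, 161.1]
orientation: [2.306, 2.129, 0.001]
ft_force: [-0.1, -0.6, -2.0]
opening: 56.0
gripper_force: 32.4
t: 6.45
eef_pos: [538.4, -222.3, 187.6]
orientation: [-2.306, -2.132, -0.0]
ft_force: [0.7, -0.3, -1.2]
opening: 56.0
gripper_force: 32.4
t: 7.08
eef_pos: [513.4, -28.0, 187.7]
orientation: [-2.306, -2.132, 0.001]
ft_force: [0.4, -0.0, -1.2]
opening: 56.3
gripper_force: 32.4
t: 7.7
eef_pos: [495.8, 103.4, 175.6]
orientation: [-2.304, -2.135, 0.001]
ft_force: [-0.1, -0.6, -0.7]
opening: 56.1
gripper_force: 32.4
[501.1 185.1 317.9]
t 7.75 at [496.2 101.9 175.8] th -4.5
(559, -417.5, 160, -4.5) shift [-2.564, 0.516, 0.08] turn [-0.002, 0.001, 0.001]
```

View pics/w2.png

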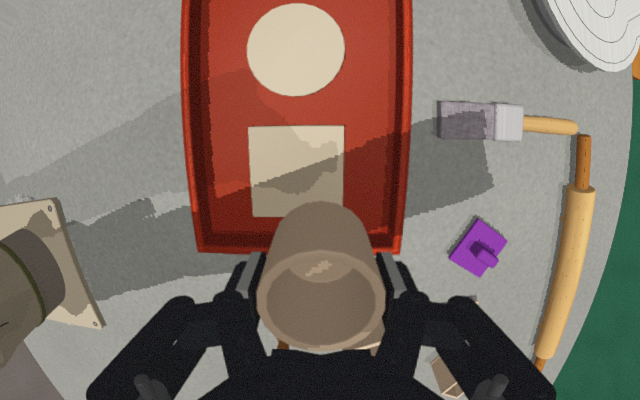

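The wrist view shows the jar held upright, with its rim at (322,300), the round setter at (296,50) and the square setter at (296,171). I'll measure the setters and the jar's offset in the grip.

```bash
python3 - <<'E'
from h import *
d=dict(np.load('/tmp/wrist.npz'))
S=cv2.cvtColor(d['img'],cv2.COLOR_RGB2HSV)[...,1]
for nm,u,v,r in(('setR',296,50,49),('setS',296,171,51)):
    m=np.zeros(S.shape,np.uint8); sl=np.s_[max(v-r,0):v+r+1,u-r:u+r+1]; m[sl]=(S[sl]<110)
    n,l,s,c=cv2.connectedComponentsWithStats(m); k=l[v,u]; vv,uu=np.nonzero(l==k)
    Q=wplane(d,np.c_[uu,vv],13)[:,:2].astype(np.float32); rc=cv2.minAreaRect(Q)
    print(nm,s[k],np.round(rc[0],1),np.round(rc[1],1),rc[2],'circ',cv2.minEnclosingCircle(Q))
p=robot.get_obs()['eef_pos']; z=p[2]+38.2
wrep(d,'rim',322,300,64,z-8,z+8,z); print(p)
E
```

```text
setR [ 247    3   98   94 7229] [480.1 239.5] [95.3 94.4] 85.59831237792969 circ ((479.7972412109375, 239.61314392089844), 48.11390686035156)
setS [ 248  125  100   98 9008] [472.3 112.4] [102.3 101.6] 85.66957092285156 circ ((472.91107177734375, 111.9037857055664), 71.36083984375)
rim 5242 z 212.9 rect [495.6 105.5] [58.4 54. ] 79.7 circ 495.0 105.6 29.3 ell [494.9 105.6] [54.6 58.5]
[496.15853587 101.89396844 175.83556368]
```

```bash
python3 -c "
from h import *
plan((480.5,236.4,110,-4.5),(480.5,236.4,42,-4.5))"
```

```text
t 7.75 at [496.2 101.9 175.8] th -4.5
(480.5, 236.4, 110, -4.5) shift [0.665, -0.13, 0.329] turn [-0.002, 0.001, 0.001]
(480.5, 236.4, 42, -4.5) shift [0.0, 0.0, 0.34] turn [0.0, 0.0, 0.0]
```

```bash

python3 -m creep '[[[0.2,-0.04,0],[0,0,0],0.1],[[0.4,-0.08,0.05],[0,0,0],0.1],[[0.58,-0.11,0.15],[0,0,0],0.1],[[0.665,-0.13,0.25],[0,0,0],0.1],[[0.665,-0.13,0.33],[0,0,0],0.1]]'
python3 -m creep '[[[0,0,0.06],[0,0,0],0.1],[[0,0,0.14],[0,0,0],0.1],[[0,0,0.24],[0,0,0],0.1],[[0,0,0.32],[0,0,0],0.1],[[0,0,0.34],[0,0,0],0.1]]'
python3 -m creep '[[[0,0,0],[0,0,0],0.1],[[0,0,0],[0,0,0],0.1],[[0,0,0],[0,0,0],0.1],[[0,0,0],[0,0,0],0.1],[[0,0,0],[0,0,0],0.1]]'
python3 -c "
from h import *
plan((480.5,236.4,36,-4.5))"
```

```text
t: 8.38
eef_pos: [481.1, 236.3, 109.2]
orientation: [2.307, 2.132, -0.001]
ft_force: [-0.2, -0.7, -2.0]
opening: 55.8
gripper_force: 32.4
t: 9.0
eef_pos: [480.9, 235.8, 41.2]
orientation: [-2.308, -2.131, 0.002]
ft_force: [-0.9, -0.1, -0.9]
opening: 55.8
gripper_force: 32.4
t: 9.62
eef_pos: [481.3, 236.5, 42.4]
orientation: [-2.308, -2.131, -0.0]
ft_force: [-0.1, -0.5, -1.3]
opening: 55.9
gripper_force: 32.4
t 9.62 at [481.3 236.5  42.4] th -4.6
(480.5, 236.4, 36, -4.5) shift [-0.001, -0.004, 0.032] turn [0.0, -0.0, -0.002]
```

```bash

python3 -m creep '[[[0,-0.004,0.008],[0,0,0],0.1],[[0,-0.004,0.016],[0,0,0],0.1],[[0,-0.004,0.024],[0,0,0],0.1],[[0,-0.004,0.03],[0,0,0],0.1],[[0,-0.004,0.03],[0,0,0],0.1]]'
python3 -m creep '[[[0,0,0.002],[0,0,0],0.1],[[0,0,0.003],[0,0,0],0.1],[[0,0,0.004],[0,0,0],0.1],[[0,0,0.005],[0,0,0],0.1],[[0,0,0.005],[0,0,0],0.1]]'
```

```text
t: 10.25
eef_pos: [480.4, 236.5, 36.2]
orientation: [-2.308, -2.131, 0.0]
ft_force: [0.4, 0.2, -1.4]
opening: 56.1
gripper_force: 32.4
t: 10.88
eef_pos: [480.5, 236.5, 35.3]
orientation: [-2.308, -2.131, -0.0]
ft_force: [0.2, 0.4, -1.0]
opening: 56.4
gripper_force: 32.4
```

```bash

python3 -m creep '[[[0,0,0.002],[0,0,0],0.1],[[0,0,0.004],[0,0,0],0.1],[[0,0,0.006],[0,0,0],0.1],[[0,0,0.006],[0,0,0],0.1],[[0,0,0.006],[0,0,0],0.1]]'
```

```text
t: 11.5
eef_pos: [480.5, 236.6, 34.7]
orientation: [-2.308, -2.131, -0.0]
ft_force: [-3.3, -0.8, 6.8]
opening: 56.2
gripper_force: 33.1
```

```bash

python3 -m creep '[[[0,0,0],[0,0,0],-0.3],[[0,0,0],[0,0,0],-0.4],[[0,0,0],[0,0,0],-0.6],[[0,0,0],[0,0,0],-0.8],[[0,0,0],[0,0,0],-0.8]]'
python3 -m creep '[[[0,0,-0.1],[0,0,0],-0.8],[[0,0,-0.25],[0,0,0],-0.8],[[0,0,-0.45],[0,0,0],-0.8],[[0,0,-0.65],[0,0,0],-0.8],[[0,0,-0.7],[0,0,0],-0.8]]'
python3 - <<'E'
from h import *
plan((500,50,175,-4.5),(525,-145,175,-4.5),(546,-240,170,-4.5))
E
```

```text
t: 12.12
eef_pos: [480.5, 236.5, 34.1]
orientation: [-2.308, -2.131, -0.0]
ft_force: [-0.3, -1.2, 0.4]
opening: 77.0
gripper_force: 0.0
t: 12.75
eef_pos: [481.6, 237.1, 176.8]
orientation: [2.308, 2.131, 0.007]
ft_force: [-0.4, -0.9, -0.7]
opening: 76.8
gripper_force: 0.0
t 12.75 at [481.6 237.1 176.8] th -4.6
(500, 50, 175, -4.5) shift [-0.925, 0.166, 0.007] turn [0.006, -0.006, -0.002]
(525, -145, 175, -4.5) shift [-0.962, 0.201, 0.0] turn [0.0, 0.0, 0.0]
(546, -240, 170, -4.5) shift [-0.465, 0.142, 0.025] turn [0.0, 0.0, 0.0]
```

```bash

python3 -m creep '[[[-0.25,0.04,0],[0,0,0],-0.5],[[-0.5,0.09,0],[0,0,0],-0.2],[[-0.75,0.13,0],[0,0,0],-0.2],[[-0.92,0.166,0],[0,0,0],-0.2],[[-0.92,0.166,0],[0,0,0],-0.2]]'
python3 -m creep '[[[-0.25,0.05,0],[0,0,0],-0.2],[[-0.5,0.1,0],[0,0,0],-0.2],[[-0.75,0.15,0],[0,0,0],-0.2],[[-0.96,0.2,0],[0,0,0],-0.2],[[-0.96,0.2,0],[0,0,0],-0.2]]'
python3 - <<'E'
from h import *
d=grab('top')
P=cloud(d); S=cv2.cvtColor(d['img'],cv2.COLOR_RGB2HSV)[...,1]
m=np.zeros(S.shape,np.uint8); sl=np.s_[175:240,190:250]; m[sl]=(P[sl][...,2]>58)&(P[sl][...,2]<85)
vv,uu=np.nonzero(m); Q=plane(d,np.c_[uu,vv],73)[:,:2].astype(np.float32)
print(len(uu),cv2.minEnclosingCircle(Q),cv2.minAreaRect(Q))
plan((546.5,-313.5,100,-4.5),(546.5,-313.5,19,-4.5))
E
```

```text
t: 13.38
eef_pos: [498.8, 47.4, 173.6]
orientation: [2.313, 2.126, -0.001]
ft_force: [-1.0, 1.5, 1.0]
opening: 51.2
gripper_force: 0.0
t: 14.0
eef_pos: [523.2, -146.9, 173.5]
orientation: [2.312, 2.126, -0.003]
ft_force: [-0.8, 0.3, 0.0]
opening: 51.1
gripper_force: 0.0
193 ((479.93927001953125, 235.5660400390625), 29.05766487121582) ((480.52667236328125, 236.04885864257812), (57.01504898071289, 54.186641693115234), 88.34038543701172)
t 14.05 at [ 523.4 -144.6  173.3] th -4.7
(546.5, -313.5, 100, -4.5) shift [-0.832, 0.184, 0.367] turn [-0.002, 0.001, -0.005]
(546.5, -313.5, 19, -4.5) shift [0.0, 0.0, 0.405] turn [0.0, 0.0, 0.0]
```

```bash

python3 -m creep '[[[-0.25,0.05,0.05],[0,0,0],-0.2],[[-0.5,0.1,0.15],[0,0,0],-0.2],[[-0.75,0.16,0.27],[0,0,0],-0.2],[[-0.83,0.184,0.365],[0,0,0],-0.2],[[-0.83,0.184,0.365],[0,0,0],-0.2]]'
python3 -m creep '[[[0,0,0],[0,0,0],-0.2],[[0,0,0],[0,0,0],-0.2],[[0,0,0],[0,0,0],-0.2],[[0,0,0],[0,0,0],-0.2],[[0,0,0],[0,0,0],-0.2]]'
python3 - <<'E'
from h import *
plan((546.5,-313.5,20,-4.5))
E
```

```text
t: 14.68
eef_pos: [546.4, -311.4, 98.9]
orientation: [-2.305, -2.129, 0.003]
ft_force: [-0.0, 1.1, 0.3]
opening: 51.6
gripper_force: 0.0
t: 15.3
eef_pos: [547.1, -312.4, 101.2]
orientation: [2.308, 2.131, 0.0]
ft_force: [0.0, 0.3, 0.2]
opening: 51.2
gripper_force: 0.0
t 15.3 at [ 547.1 -312.4  101.2] th -4.5
(546.5, -313.5, 20, -4.5) shift [-0.006, -0.003, 0.406] turn [0.001, -0.0, -0.002]
```

```bash

python3 -m creep '[[[-0.004,-0.003,0.1],[0,0,0],-0.2],[[-0.004,-0.003,0.2],[0,0,0],-0.2],[[-0.004,-0.003,0.3],[0,0,0],-0.2],[[-0.004,-0.003,0.37],[0,0,0],-0.2],[[-0.004,-0.003,0.403],[0,0,0],-0.2]]'
python3 -m creep '[[[0,0,0],[0,0,0],-0.2],[[0,0,0],[0,0,0],0.2],[[0,0,0],[0,0,0],0.5],[[0,0,0],[0,0,0],0.8],[[0,0,0],[0,0,0],0.8]]' 30
python3 - <<'E'
from h import *
plan((546.5,-313,160,-4.5),(520,-120,190,-4.5),(495,75,190,-4.5),(482,150,190,-4.5))
E
```

```text
t: 15.92
eef_pos: [545.9, -313.1, 19.2]
orientation: [-2.307, -2.13, 0.001]
ft_force: [-0.1, 0.3, 1.0]
opening: 51.2
gripper_force: 0.0
t: 16.55
eef_pos: [546.8, -313.4, 21.1]
orientation: [2.307, 2.131, 0.001]
ft_force: [-0.8, 0.4, 4.4]
opening: 16.9
gripper_force: 29.3
t 16.55 at [ 546.8 -313.4   21.1] th -4.6
(546.5, -313, 160, -4.5) shift [0.002, -0.001, -0.695] turn [0.002, 0.0, -0.002]
(520, -120, 190, -4.5) shift [0.952, -0.208, -0.15] turn [0.0, 0.0, 0.0]
(495, 75, 190, -4.5) shift [0.962, -0.201, 0.0] turn [0.0, 0.0, 0.0]
(482, 150, 190, -4.5) shift [0.369, -0.094, 0.0] turn [0.0, 0.0, 0.0]
```

```bash

python3 -m creep '[[[0,0,-0.05],[0,0,0],0.8],[[0,0,-0.2],[0,0,0],0.8],[[0,0,-0.4],[0,0,0],0.8],[[0,0,-0.6],[0,0,0],0.8],[[0,0,-0.7],[0,0,0],0.8]]'
python3 -m creep '[[[0.2,-0.04,-0.05],[0,0,0],0.8],[[0.4,-0.08,-0.1],[0,0,0],0.8],[[0.6,-0.12,-0.15],[0,0,0],0.8],[[0.8,-0.16,-0.15],[0,0,0],0.8],[[0.95,-0.2,-0.15],[0,0,0],0.8]]'
python3 -m creep '[[[0.2,-0.04,0],[0,0,0],0.8],[[0.4,-0.08,0],[0,0,0],0.8],[[0.6,-0.12,0],[0,0,0],0.8],[[0.8,-0.16,0],[0,0,0],0.8],[[0.96,-0.2,0],[0,0,0],0.8]]'
python3 -m creep '[[[0.1,-0.03,0],[0,0,0],0.8],[[0.2,-0.05,0],[0,0,0],0.8],[[0.2,-0.05,0],[0,0,0],0.8],[[0.2,-0.05,0],[0,0,0],0.8],[[0.2,-0.05,0],[0,0,0],0.8]]'
python3 w.py w3.png
```

```text
t: 17.18
eef_pos: [546.9, -313.7, 162.9]
orientation: [2.307, 2.13, 0.002]
ft_force: [-0.6, 0.0, -2.2]
opening: 16.9
gripper_force: 29.4
t: 17.8
eef_pos: [521.1, -118.5, 190.0]
orientation: [-2.306, -2.132, 0.0]
ft_force: [0.8, 0.4, -0.3]
opening: 16.6
gripper_force: 29.5
t: 18.42
eef_pos: [496.2, 75.6, 190.0]
orientation: [-2.306, -2.132, 0.001]
ft_force: [0.3, -0.5, -0.7]
opening: 17.0
gripper_force: 29.5
t: 19.05
eef_pos: [490.3, 113.5, 190.4]
orientation: [2.31, 2.13, -0.0]
ft_force: [0.3, -0.3, -0.5]
opening: 16.9
gripper_force: 29.5
[495.8 195.2 332.7]
t 19.1 at [490.3 113.6 190.4] th -4.6
(559, -417.5, 160, -4.5) shift [-2.619, 0.557, 0.152] turn [-0.0, 0.0, -0.005]
```

View pics/w3.png

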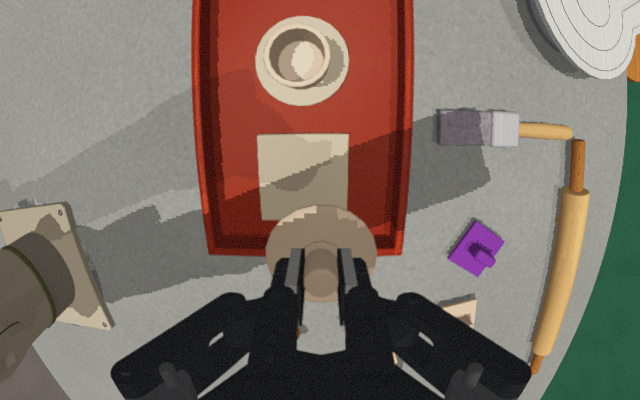

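The view shows the jar standing on the round setter with its rim at (298,57), and the lid held level at (321,245). I'll measure the rim against the lid.

```bash
python3 - <<'E'
from h import *
d=dict(np.load('/tmp/wrist.npz')); p=robot.get_obs()['eef_pos']; print(p)
wrep(d,'rim',298,57,38,64,85,73)
S=cv2.cvtColor(d['img'],cv2.COLOR_RGB2HSV)[...,1]
for nm,u,v,r in(('setR',272,80,60),('setS',300,160,60)):
    m=np.zeros(S.shape,np.uint8); sl=np.s_[max(v-r,0):min(v+r+1,220),u-r:u+r+1]; P=wcloud(d); m[sl]=(S[sl]<115)&(P[sl][...,2]<22)&(P[sl][...,2]>9)
    n,l,s,c=cv2.connectedComponentsWithStats(m); k=l[v,u]; vv,uu=np.nonzero(l==k)
    Q=wplane(d,np.c_[uu,vv],13)[:,:2].astype(np.float32); rc=cv2.minAreaRect(Q)
    print(nm,s[k],np.round(rc[0],1),np.round(rc[1],1),rc[2],'circ',cv2.minEnclosingCircle(Q))
z=p[2]-21+16
P=wcloud(d); print(np.median(P[225:235,290:310,2]))
wrep(d,'plate',321,250,60,z-6,z+4,z)
E
```

```text
[490.30384094 113.62532343 190.43382799]
rim 1241 z 72.4 rect [479.5 236.5] [54.4 54.5] 84.3 circ 479.2 235.9 28.0 ell [479.4 236.3] [54.8 55.5]
setR [ 255   20   78   86 2275] [471.5 238.4] [90.6 78.4] 85.39061737060547 circ ((479.6680603027344, 239.521484375), 47.763729095458984)
setS [ 257  134   92   86 6815] [470.2 116.1] [94.8 95.6] 85.50565338134766 circ ((470.26556396484375, 115.79352569580078), 66.66626739501953)
184.9637847052786
plate 4538 z 184.9 rect [490.  122.9] [42.1 60.2] 84.7 circ 489.4 114.2 30.6 ell [489.2 114. ] [60.5 60.8]
```

```bash
python3 -c "
from h import *
plan((480.2,235.8,150,-4.5),(480.2,235.8,100,-4.5))"
```

```text
t 19.1 at [490.3 113.6 190.4] th -4.6
(480.2, 235.8, 150, -4.5) shift [0.605, -0.1, 0.202] turn [-0.0, 0.0, -0.005]
(480.2, 235.8, 100, -4.5) shift [0.0, 0.0, 0.25] turn [0.0, 0.0, 0.0]
```

```bash

python3 -m creep '[[[0.2,-0.03,0],[0,0,0],0.8],[[0.4,-0.07,0.05],[0,0,0],0.8],[[0.55,-0.09,0.12],[0,0,0],0.8],[[0.605,-0.1,0.2],[0,0,0],0.8],[[0.605,-0.1,0.2],[0,0,0],0.8]]'
python3 -m creep '[[[0,0,0.08],[0,0,0],0.8],[[0,0,0.16],[0,0,0],0.8],[[0,0,0.22],[0,0,0],0.8],[[0,0,0.24],[0,0,0],0.8],[[0,0,0.24],[0,0,0],0.8]]'
python3 -c "
from h import *
plan((480.2,235.8,88,-4.5))"
```

```text
t: 19.73
eef_pos: [479.3, 235.8, 149.1]
orientation: [2.308, 2.131, -0.004]
ft_force: [0.4, -0.4, -1.4]
opening: 16.4
gripper_force: 29.4
t: 20.35
eef_pos: [479.9, 236.7, 102.4]
orientation: [-2.308, -2.131, 0.0]
ft_force: [0.5, 0.8, -0.2]
opening: 16.5
gripper_force: 29.4
t 20.35 at [479.9 236.7 102.4] th -4.6
(480.2, 235.8, 88, -4.5) shift [-0.004, 0.002, 0.072] turn [-0.0, 0.0, -0.002]
```

```bash

python3 -m creep '[[[-0.004,0.002,0.02],[0,0,0],0.8],[[-0.004,0.002,0.04],[0,0,0],0.8],[[-0.004,0.002,0.06],[0,0,0],0.8],[[-0.004,0.002,0.075],[0,0,0],0.8],[[-0.004,0.002,0.075],[0,0,0],0.8]]'
python3 -m creep '[[[0,0,0.004],[0,0,0],0.8],[[0,0,0.007],[0,0,0],0.8],[[0,0,0.01],[0,0,0],0.8],[[0,0,0.013],[0,0,0],0.8],[[0,0,0.013],[0,0,0],0.8]]'
```

```text
t: 20.98
eef_pos: [480.1, 235.9, 87.3]
orientation: [-2.308, -2.131, 0.001]
ft_force: [-0.6, -0.6, -0.6]
opening: 16.8
gripper_force: 29.4
t: 21.6
eef_pos: [480.2, 236.0, 84.9]
orientation: [-2.308, -2.131, -0.0]
ft_force: [0.0, -0.4, -0.4]
opening: 16.5
gripper_force: 29.4
```

```bash

python3 -m creep '[[[0,0,0.002],[0,0,0],0.8],[[0,0,0.004],[0,0,0],0.8],[[0,0,0.006],[0,0,0],0.8],[[0,0,0.006],[0,0,0],0.8],[[0,0,0.006],[0,0,0],0.8]]'
```

```text
t: 22.22
eef_pos: [480.3, 236.0, 84.0]
orientation: [-2.308, -2.131, -0.001]
ft_force: [-1.4, -0.7, 5.5]
opening: 16.7
gripper_force: 30.0
```

```bash

python3 -m creep '[[[0,0,0],[0,0,0],0.5],[[0,0,0],[0,0,0],0.2],[[0,0,0],[0,0,0],-0.2],[[0,0,0],[0,0,0],-0.2],[[0,0,0],[0,0,0],-0.2]]'
python3 -m creep '[[[0,0,-0.08],[0,0,0],-0.2],[[0,0,-0.2],[0,0,0],-0.2],[[0,0,-0.35],[0,0,0],-0.2],[[0,0,-0.5],[0,0,0],-0.2],[[0,0,-0.5],[0,0,0],-0.2]]'
python3 -c "
from h import *
plan((510,50,190,6),(532,-50,180,16))"
```

```text
t: 22.85
eef_pos: [480.2, 235.9, 83.7]
orientation: [-2.308, -2.131, 0.0]
ft_force: [0.9, 0.0, -0.0]
opening: 51.1
gripper_force: 0.0
t: 23.48
eef_pos: [481.6, 236.6, 187.1]
orientation: [2.308, 2.131, 0.008]
ft_force: [-0.1, -0.5, -0.5]
opening: 51.3
gripper_force: 0.0
t 23.48 at [481.6 236.6 187.1] th -4.6
(510, 50, 190, 6) shift [-0.919, 0.216, -0.017] turn [0.009, -0.007, -0.369]
(532, -50, 180, 16) shift [-0.509, 0.057, 0.05] turn [0.0, 0.0, -0.349]
```

```bash

python3 -m creep '[[[-0.25,0.06,0],[0,0,-0.1],-0.5],[[-0.5,0.12,0],[0,0,-0.2],-0.8],[[-0.75,0.17,-0.017],[0,0,-0.3],-0.8],[[-0.92,0.216,-0.017],[0,0,-0.37],-0.8],[[-0.92,0.216,-0.017],[0,0,-0.37],-0.8]]'
python3 -m creep '[[[-0.2,0.02,0],[0,0,-0.12],-0.8],[[-0.4,0.04,0.03],[0,0,-0.25],-0.8],[[-0.51,0.057,0.05],[0,0,-0.35],-0.8],[[-0.51,0.057,0.05],[0,0,-0.35],-0.8],[[-0.51,0.057,0.05],[0,0,-0.35],-0.8]]'
python3 w.py w4.png
```

```text
t: 24.1
eef_pos: [508.8, 45.9, 187.3]
orientation: [2.107, 2.33, -0.0]
ft_force: [-0.0, 0.3, 0.2]
opening: 76.3
gripper_force: 0.0
t: 24.72
eef_pos: [530.7, -49.6, 177.0]
orientation: [-1.888, -2.51, -0.0]
ft_force: [-0.2, 0.7, 0.0]
opening: 76.8
gripper_force: 0.0
[506.6  29.  319.3]
t 24.77 at [530.7 -49.4 177.1] th 16.1
(559, -417.5, 160, -4.5) shift [-1.807, -0.376, 0.084] turn [-0.0, -0.001, 0.721]
```

View pics/w4.png

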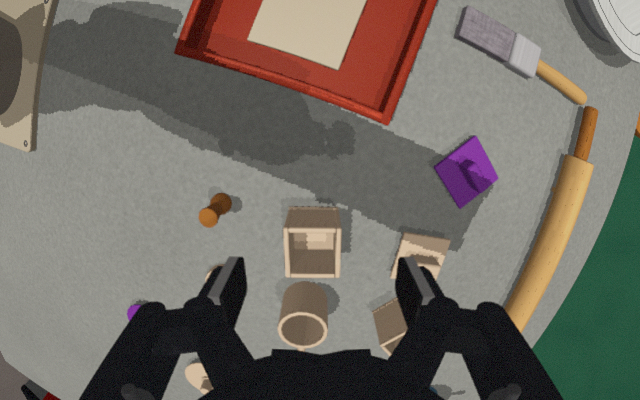

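The square jar's rim is at (314,253), well aligned with the fingers; the mug at (303,328) lies behind it and the square lid is at (420,258), partly hidden. I'll measure the rim.

```bash
python3 - <<'E'
from h import *
d=dict(np.load('/tmp/wrist.npz'))
wrep(d,'jarS',314,250,32,54,72,60)
plan((537.5,-106.5,110,16))
E
```

```text
jarS 1137 z 59.2 rect [ 537.1 -105.4] [53.9 56.1] 15.7 circ 536.6 -105.8 37.8 ell [ 537.8 -105.8] [62.  81.7]
t 24.77 at [530.7 -49.4 177.1] th 16.1
(537.5, -106.5, 110, 16) shift [-0.284, -0.047, 0.335] turn [-0.0, -0.001, 0.005]
```

```bash

python3 -m creep '[[[-0.14,-0.02,0.1],[0,0,0],-0.8],[[-0.24,-0.04,0.22],[0,0,0],-0.8],[[-0.281,-0.047,0.335],[0,0,0],-0.8],[[-0.281,-0.047,0.335],[0,0,0],-0.8],[[-0.281,-0.047,0.335],[0,0,0],-0.8]]'
python3 -m creep '[[[0,0,0.1],[0,0,0],-0.8],[[0,0,0.2],[0,0,0],-0.8],[[0,0,0.27],[0,0,0],-0.8],[[0,0,0.27],[0,0,0],-0.8],[[0,0,0.27],[0,0,0],-0.8]]'
python3 -c "
from h import *
plan((537.4,-105.9,21,15.9))"
```

```text
t: 25.4
eef_pos: [537.9, -106.6, 111.0]
orientation: [1.887, 2.511, 0.001]
ft_force: [0.0, 0.6, 0.2]
opening: 76.9
gripper_force: 0.0
t: 26.02
eef_pos: [537.9, -107.7, 57.0]
orientation: [1.888, 2.51, 0.001]
ft_force: [0.7, 0.4, -0.4]
opening: 76.6
gripper_force: 0.0
t 26.02 at [ 537.9 -107.7   57. ] th 16.1
(537.4, -105.9, 21, 15.9) shift [0.009, 0.0, 0.18] turn [0.002, 0.0, 0.006]
```

```bash

python3 -m creep '[[[0.009,0,0.06],[0,0,0.005],-0.8],[[0.009,0,0.12],[0,0,0.005],-0.8],[[0.009,0,0.18],[0,0,0.005],-0.8],[[0.009,0,0.18],[0,0,0.005],-0.8],[[0.009,0,0.18],[0,0,0.005],-0.8]]' 30
python3 -m creep '[[[0,0,0],[0,0,0],-0.5],[[0,0,0],[0,0,0],-0.2],[[0,0,0],[0,0,0],0],[[0,0,0],[0,0,0],0.1],[[0,0,0],[0,0,0],0.1]]' 30
python3 -c "
from h import *
plan((537.4,-105.9,150,16),(500,40,170,-4.5),(470.4,115.4,110,-4.5))"
```

```text
t: 26.65
eef_pos: [536.9, -106.2, 20.1]
orientation: [1.892, 2.508, -0.0]
ft_force: [-0.2, 0.2, 0.1]
opening: 76.9
gripper_force: 0.0
t: 27.28
eef_pos: [537.3, -106.0, 20.6]
orientation: [1.892, 2.507, 0.001]
ft_force: [0.3, 0.2, 6.0]
opening: 53.7
gripper_force: 32.6
t 27.27 at [ 537.3 -106.    20.6] th 15.9
(537.4, -105.9, 150, 16) shift [0.0, 0.002, -0.647] turn [0.002, 0.0, -0.003]
(500, 40, 170, -4.5) shift [0.753, 0.021, -0.1] turn [0.0, 0.0, 0.716]
(470.4, 115.4, 110, -4.5) shift [0.364, -0.177, 0.3] turn [0.0, 0.0, 0.0]
```

```bash

python3 -m creep '[[[0,0,-0.05],[0,0,0],0.1],[[0,0,-0.2],[0,0,0],0.1],[[0,0,-0.4],[0,0,0],0.1],[[0,0,-0.6],[0,0,0],0.1],[[0,0,-0.65],[0,0,0],0.1]]'
python3 -m creep '[[[0.15,0,-0.03],[0,0,0.14],0.1],[[0.33,0.01,-0.06],[0,0,0.3],0.1],[[0.5,0.015,-0.1],[0,0,0.48],0.1],[[0.65,0.02,-0.1],[0,0,0.62],0.1],[[0.753,0.02,-0.1],[0,0,0.716],0.1]]'
python3 -m creep '[[[0.12,-0.06,0.03],[0,0,0],0.1],[[0.25,-0.12,0.1],[0,0,0],0.1],[[0.364,-0.177,0.2],[0,0,0],0.1],[[0.364,-0.177,0.29],[0,0,0],0.1],[[0.364,-0.177,0.29],[0,0,0],0.1]]'
python3 -c "
from h import *
plan((470.4,115.6,42,-4.5))"
```

```text
t: 27.9
eef_pos: [537.6, -106.3, 152.5]
orientation: [1.891, 2.506, 0.004]
ft_force: [0.1, 0.3, -2.9]
opening: 53.8
gripper_force: 32.7
t: 28.52
eef_pos: [498.1, 41.4, 169.1]
orientation: [-2.308, -2.13, 0.002]
ft_force: [0.1, 1.0, -2.0]
opening: 53.7
gripper_force: 32.6
t: 29.15
eef_pos: [468.2, 114.8, 110.3]
orientation: [-2.307, -2.131, 0.006]
ft_force: [0.4, -0.2, -2.5]
opening: 53.5
gripper_force: 32.4
t 29.15 at [468.2 114.8 110.3] th -4.6
(470.4, 115.6, 42, -4.5) shift [0.006, 0.012, 0.342] turn [-0.007, 0.004, -0.002]
```

```bash

python3 -m creep '[[[0.006,0.012,0.08],[0,0,0],0.1],[[0.006,0.012,0.18],[0,0,0],0.1],[[0.006,0.012,0.27],[0,0,0],0.1],[[0.006,0.012,0.34],[0,0,0],0.1],[[0.006,0.012,0.34],[0,0,0],0.1]]'
python3 -m creep '[[[0,0,0],[0,0,0],0.1],[[0,0,0],[0,0,0],0.1],[[0,0,0],[0,0,0],0.1],[[0,0,0],[0,0,0],0.1],[[0,0,0],[0,0,0],0.1]]'
python3 -c "
from h import *
plan((470.4,115.6,35.2,-4.5))"
```

```text
t: 29.78
eef_pos: [471.8, 115.8, 43.2]
orientation: [-2.309, -2.13, 0.003]
ft_force: [0.0, 0.3, -2.5]
opening: 53.6
gripper_force: 32.5
t: 30.4
eef_pos: [472.3, 116.4, 44.2]
orientation: [-2.308, -2.131, -0.0]
ft_force: [-0.0, 0.5, -1.7]
opening: 53.7
gripper_force: 32.5
t 30.4 at [472.3 116.4  44.2] th -4.6
(470.4, 115.6, 35.2, -4.5) shift [-0.005, -0.009, 0.045] turn [0.0, -0.0, -0.003]
```

```bash

python3 -m creep '[[[-0.005,-0.009,0.012],[0,0,0],0.1],[[-0.005,-0.009,0.022],[0,0,0],0.1],[[-0.005,-0.009,0.033],[0,0,0],0.1],[[-0.005,-0.009,0.043],[0,0,0],0.1],[[-0.005,-0.009,0.043],[0,0,0],0.1]]'
python3 -m creep '[[[0,0,0.002],[0,0,0],0.1],[[0,0,0.004],[0,0,0],0.1],[[0,0,0.006],[0,0,0],0.1],[[0,0,0.006],[0,0,0],0.1],[[0,0,0.006],[0,0,0],0.1]]'
```

```text
t: 31.02
eef_pos: [470.3, 115.4, 35.3]
orientation: [-2.308, -2.131, 0.001]
ft_force: [0.5, -0.4, -2.0]
opening: 53.7
gripper_force: 32.5
t: 31.65
eef_pos: [470.4, 115.5, 34.3]
orientation: [-2.308, -2.131, -0.0]
ft_force: [-0.0, 0.5, -2.3]
opening: 54.2
gripper_force: 32.5
```

```bash

python3 -m creep '[[[0,0,0.002],[0,0,0],0.1],[[0,0,0.004],[0,0,0],0.1],[[0,0,0.005],[0,0,0],0.1],[[0,0,0.005],[0,0,0],0.1],[[0,0,0.005],[0,0,0],0.1]]'
```

```text
t: 32.28
eef_pos: [470.4, 115.5, 33.5]
orientation: [-2.308, -2.131, -0.0]
ft_force: [-3.3, -1.2, 5.5]
opening: 53.6
gripper_force: 33.4
```

```bash

python3 -m creep '[[[0,0,0],[0,0,0],-0.3],[[0,0,0],[0,0,0],-0.4],[[0,0,0],[0,0,0],-0.6],[[0,0,0],[0,0,0],-0.8],[[0,0,0],[0,0,0],-0.8]]'
python3 -m creep '[[[0,0,-0.1],[0,0,0],-0.8],[[0,0,-0.25],[0,0,0],-0.8],[[0,0,-0.45],[0,0,0],-0.8],[[0,0,-0.65],[0,0,0],-0.8],[[0,0,-0.7],[0,0,0],-0.8]]'
python3 -c "
from h import *
plan((500,20,180,-31),(550,-60,180,-58),(600,-98,175,-84))"
```

```text
t: 32.9
eef_pos: [470.4, 115.5, 33.3]
orientation: [-2.308, -2.131, -0.0]
ft_force: [-0.6, -0.0, 0.2]
opening: 76.9
gripper_force: 0.0
t: 33.52
eef_pos: [471.6, 115.8, 175.7]
orientation: [2.308, 2.13, 0.006]
ft_force: [0.1, -0.6, -0.2]
opening: 76.7
gripper_force: 0.0
t 33.52 at [471.6 115.8 175.7] th -4.6
(500, 20, 180, -31) shift [-0.466, 0.18, -0.022] turn [0.005, -0.006, 0.922]
(550, -60, 180, -58) shift [-0.214, 0.42, 0.0] turn [0.0, 0.0, 0.942]
(600, -98, 175, -84) shift [0.111, 0.294, 0.025] turn [0.0, 0.0, 0.908]
```

```bash

python3 -m creep '[[[-0.15,0.06,-0.02],[0,0,0.25],-0.5],[[-0.3,0.12,-0.02],[0,0,0.5],-0.2],[[-0.46,0.18,-0.02],[0,0,0.75],-0.2],[[-0.46,0.18,-0.02],[0,0,0.92],-0.2],[[-0.46,0.18,-0.02],[0,0,0.92],-0.2]]'
python3 -m creep '[[[-0.07,0.14,0],[0,0,0.25],-0.2],[[-0.14,0.28,0],[0,0,0.5],-0.2],[[-0.214,0.42,0],[0,0,0.75],-0.2],[[-0.214,0.42,0],[0,0,0.94],-0.2],[[-0.214,0.42,0],[0,0,0.94],-0.2]]'
python3 -m creep '[[[0.04,0.1,0],[0,0,0.25],-0.2],[[0.08,0.2,0],[0,0,0.5],-0.2],[[0.11,0.294,0.025],[0,0,0.75],-0.2],[[0.11,0.294,0.025],[0,0,0.91],-0.2],[[0.11,0.294,0.025],[0,0,0.91],-0.2]]'
python3 w.py w5.png
```

```text
t: 34.15
eef_pos: [498.6, 20.7, 176.6]
orientation: [-2.733, -1.548, 0.002]
ft_force: [-0.1, -0.4, -1.0]
opening: 51.6
gripper_force: 0.0
t: 34.78
eef_pos: [548.8, -58.6, 176.7]
orientation: [-3.017, -0.874, 0.002]
ft_force: [-0.4, -0.1, 1.5]
opening: 51.4
gripper_force: 0.0
t: 35.4
eef_pos: [598.8, -96.3, 171.8]
orientation: [-3.136, -0.173, 0.001]
ft_force: [-0.8, -0.1, -0.3]
opening: 51.4
gripper_force: 0.0
[679.6 -87.8 314. ]
t 35.45 at [598.8 -96.3 172. ] th -83.6
(559, -417.5, 160, -4.5) shift [-0.376, 1.574, 0.059] turn [-0.001, 0.0, -2.762]
```

View pics/w5.png

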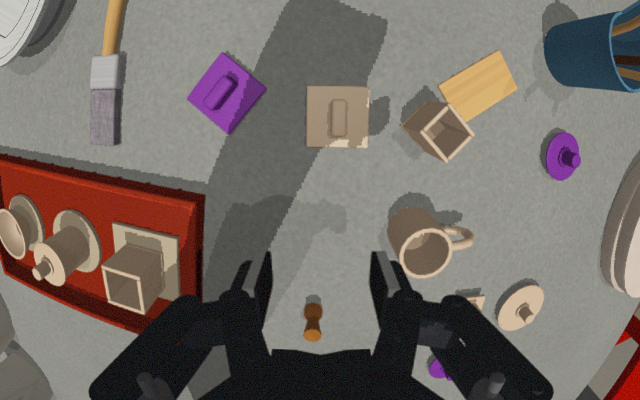

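The square lid is at (337,117), the right way round for the fingers, and the round jar with its lid on is at (65,250). I'll measure the square lid.

```bash
python3 - <<'E'
from h import *
d=dict(np.load('/tmp/wrist.npz'))
wrep(d,'plate',337,117,40,10,22,16)
wrep(d,'knob',339,117,26,30,48,40)
plan((666,-104.3,100,-84),(666,-104.3,20.5,-84))
E
```

```text
plate 3203 z 15.7 rect [ 666.2 -105.6] [59.7 59. ] 6.0 circ 666.2 -105.3 41.3 ell [ 666.8 -103. ] [ 62.1 126.1]
knob 576 z 39.4 rect [ 666.5 -104.8] [32.9 13.3] 6.7 circ 666.5 -105.2 17.0 ell [ 667.4 -105.3] [15.5 39.5]
t 35.45 at [598.8 -96.3 172. ] th -83.6
(666, -104.3, 100, -84) shift [0.33, 0.077, 0.36] turn [-0.001, 0.001, 0.013]
(666, -104.3, 20.5, -84) shift [0.0, 0.0, 0.398] turn [0.0, 0.0, 0.0]
```

```bash

python3 -m creep '[[[0.15,0.04,0.08],[0,0,0.01],-0.2],[[0.28,0.07,0.2],[0,0,0.01],-0.2],[[0.332,0.081,0.35],[0,0,0.01],-0.2],[[0.332,0.081,0.36],[0,0,0.01],-0.2],[[0.332,0.081,0.36],[0,0,0.01],-0.2]]'
python3 -m creep '[[[0,0,0.1],[0,0,0],-0.2],[[0,0,0.2],[0,0,0],-0.2],[[0,0,0.25],[0,0,0],-0.2],[[0,0,0.25],[0,0,0],-0.2],[[0,0,0.25],[0,0,0],-0.2]]'
python3 -c "
from h import *
plan((666.4,-105,20.5,-84))"
```

```text
t: 36.08
eef_pos: [666.5, -106.1, 101.3]
orientation: [-3.137, -0.161, -0.001]
ft_force: [0.2, 0.2, 0.7]
opening: 51.2
gripper_force: 0.0
t: 36.7
eef_pos: [666.9, -106.4, 50.8]
orientation: [3.137, 0.158, 0.001]
ft_force: [0.1, -0.3, -0.3]
opening: 51.3
gripper_force: 0.0
t 36.7 at [ 666.9 -106.4   50.8] th -84.2
(666.4, -105, 20.5, -84) shift [-0.002, -0.007, 0.151] turn [0.0, -0.001, -0.008]
```

```bash

python3 -m creep '[[[-0.002,-0.007,0.05],[0,0,-0.008],-0.2],[[-0.002,-0.007,0.1],[0,0,-0.008],-0.2],[[-0.002,-0.007,0.14],[0,0,-0.008],-0.2],[[-0.002,-0.007,0.15],[0,0,-0.008],-0.2],[[-0.002,-0.007,0.15],[0,0,-0.008],-0.2]]' 30
python3 -m creep '[[[0,0,0],[0,0,0],0],[[0,0,0],[0,0,0],0.3],[[0,0,0],[0,0,0],0.6],[[0,0,0],[0,0,0],0.85],[[0,0,0],[0,0,0],0.85]]' 30
python3 -c "
from h import *
plan((666.4,-105,160,-84),(560,0,185,-94.5),(460,30,190,-94.5))"
```

```text
t: 37.33
eef_pos: [666.1, -105.0, 20.2]
orientation: [3.137, 0.164, -0.0]
ft_force: [1.0, 0.1, 0.2]
opening: 51.3
gripper_force: 0.0
t: 37.95
eef_pos: [666.3, -104.9, 20.5]
orientation: [-3.137, -0.165, -0.001]
ft_force: [-0.2, -0.1, 2.0]
opening: 13.3
gripper_force: 31.7
t 37.95 at [ 666.3 -104.9   20.5] th -84.0
(666.4, -105, 160, -84) shift [0.001, 0.001, -0.697] turn [-0.0, -0.001, 0.0]
(560, 0, 185, -94.5) shift [-0.474, -0.578, -0.125] turn [0.0, 0.0, 0.367]
(460, 30, 190, -94.5) shift [-0.51, -0.11, -0.025] turn [0.0, 0.0, 0.0]
```

```bash

python3 -m creep '[[[0,0,-0.05],[0,0,0],0.85],[[0,0,-0.2],[0,0,0],0.85],[[0,0,-0.4],[0,0,0],0.85],[[0,0,-0.6],[0,0,0],0.85],[[0,0,-0.7],[0,0,0],0.85]]'
python3 -m creep '[[[-0.1,-0.12,-0.03],[0,0,0.07],0.85],[[-0.2,-0.24,-0.06],[0,0,0.15],0.85],[[-0.3,-0.37,-0.1],[0,0,0.22],0.85],[[-0.4,-0.49,-0.125],[0,0,0.3],0.85],[[-0.474,-0.578,-0.125],[0,0,0.367],0.85]]'
python3 -m creep '[[[-0.15,-0.02,0],[0,0,0],0.85],[[-0.3,-0.05,0],[0,0,0],0.85],[[-0.45,-0.08,0],[0,0,0],0.85],[[-0.51,-0.08,0],[0,0,0],0.85],[[-0.51,-0.08,0],[0,0,0],0.85]]'
python3 w.py w6.png
```

```text
t: 38.58
eef_pos: [666.8, -105.3, 163.0]
orientation: [3.137, 0.164, 0.004]
ft_force: [0.7, 0.6, -2.1]
opening: 13.1
gripper_force: 31.4
t: 39.2
eef_pos: [558.7, 1.3, 185.1]
orientation: [-3.139, 0.124, 0.001]
ft_force: [0.0, 0.5, -0.3]
opening: 13.0
gripper_force: 31.3
t: 39.83
eef_pos: [458.6, 24.5, 185.1]
orientation: [-3.138, 0.122, 0.001]
ft_force: [0.3, -0.5, -1.1]
opening: 13.2
gripper_force: 31.4
[539.7  17.4 327.4]
t 39.88 at [459.3  24.3 185.3] th -94.5
(559, -417.5, 160, -4.5) shift [0.67, 2.164, 0.124] turn [-0.002, -0.002, -3.141]
```

View pics/w6.png

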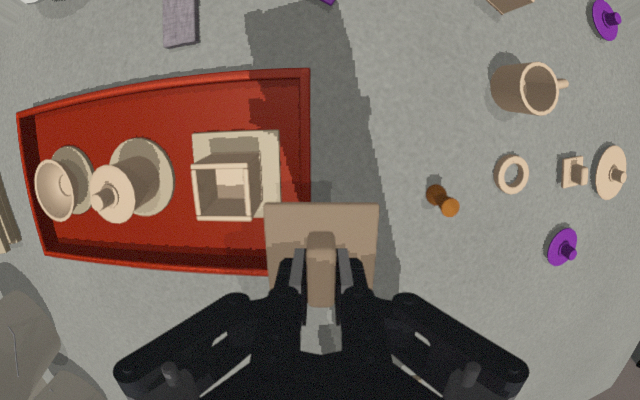

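The square jar's rim is at (222,193) and the lid is held level at (321,250). The round jar with its lid is at (112,193).

```bash
python3 - <<'E'
from h import *
d=dict(np.load('/tmp/wrist.npz')); p=robot.get_obs()['eef_pos']; print(p)
wrep(d,'rim',222,193,34,65,84,73)
z=p[2]-20.5+16
wrep(d,'plate',321,245,60,z-6,z+4,z)
plan((470.4,115.5,150,-94.5))
E
```

```text
[459.28253507  24.33522261 185.25794284]
rim 1467 z 72.2 rect [470.3 112. ] [56.1 55.4] 85.6 circ 469.4 111.6 38.1 ell [468.  112.3] [59.5 98.6]
plate 5910 z 180.3 rect [463.7  23.5] [59.6 52.9] 85.6 circ 463.4 23.5 39.3 ell [462.8  24.9] [59.6 91.1]
t 39.88 at [459.3  24.3 185.3] th -94.5
(470.4, 115.5, 150, -94.5) shift [0.02, -0.459, 0.177] turn [-0.002, 0.0, 0.001]
```

```bash
python3 - <<'E'
from h import *
d=dict(np.load('/tmp/wrist.npz'))
wrep(d,'rim',222,193,34,70.5,78,73)
P=wcloud(d); S=cv2.cvtColor(d['img'],cv2.COLOR_RGB2HSV)[...,1]
m=np.zeros(S.shape,np.uint8); sl=np.s_[125:222,185:286]; m[sl]=(P[sl][...,2]>9)&(P[sl][...,2]<17)&(S[sl]<115)
vv,uu=np.nonzero(m); Q=wplane(d,np.c_[uu,vv],13)[:,:2].astype(np.float32); print('setS',cv2.minAreaRect(Q))
wrep(d,'lidRplate',112,193,34,70,82,79)
s=grab('scene'); P=cloud(s)
m=(P[...,2]>70)&(P[...,2]<78)&(abs(P[...,0]-470)<45)&(abs(P[...,1]-114)<45)
vv,uu=np.nonzero(m); Q=plane(s,np.c_[uu,vv],73)[:,:2].astype(np.float32); print('scene rim',len(uu),cv2.minAreaRect(Q))
m=(P[...,2]>74)&(P[...,2]<84)&(abs(P[...,0]-480)<45)&(abs(P[...,1]-238)<45)
vv,uu=np.nonzero(m); Q=plane(s,np.c_[uu,vv],79)[:,:2].astype(np.float32); print('scene lidR',len(uu),cv2.minEnclosingCircle(Q))
save(cv2.resize(s['img'][170:310,300:520],None,fx=3.5,fy=3.5),'s1.png')
E
```

```text
rim 1107 z 72.5 rect [470.1 112.9] [54.7 54.3] 86.3 circ 469.3 112.9 37.1 ell [467.3 113.1] [58.7 95. ]
setS ((470.5063781738281, 114.61418151855469), (95.99043273925781, 95.84436798095703), 85.66699981689453)
lidRplate 1660 z 78.6 rect [480.3 231.4] [61.  60.5] 19.5 circ 480.0 232.3 31.3 ell [480.  232.3] [60.8 62.4]
scene rim 118 ((471.33935546875, 117.83197021484375), (55.869537353515625, 55.34469985961914), 85.30797576904297)
scene lidR 304 ((482.3172607421875, 239.10516357421875), 31.474729537963867)
```

View pics/s1.png

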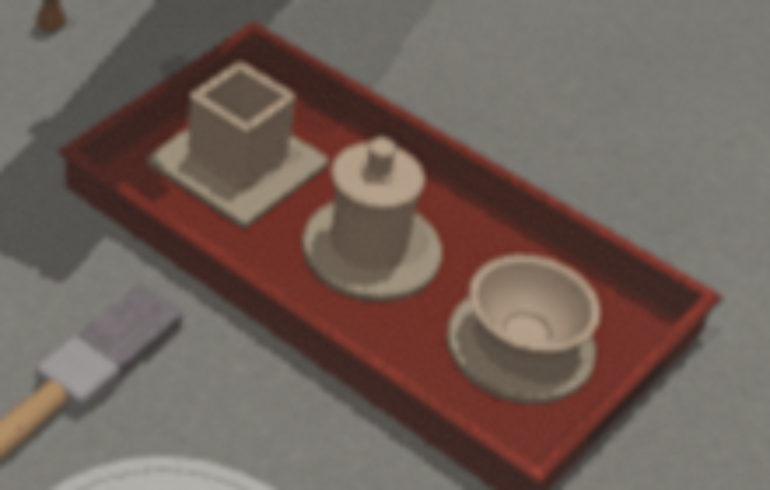

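The scene crop shows the round jar lidded on its setter at crop (378,215), and the square jar on its tile at (240,130). I'll bring the square lid over.

```bash

python3 -m creep '[[[0.005,-0.15,0],[0,0,0],0.85],[[0.012,-0.3,0.05],[0,0,0],0.85],[[0.018,-0.42,0.12],[0,0,0],0.85],[[0.018,-0.458,0.177],[0,0,0],0.85],[[0.018,-0.458,0.177],[0,0,0],0.85]]'
python3 -m creep '[[[0,0,0.08],[0,0,0],0.85],[[0,0,0.16],[0,0,0],0.85],[[0,0,0.22],[0,0,0],0.85],[[0,0,0.24],[0,0,0],0.85],[[0,0,0.24],[0,0,0],0.85]]'
python3 -c "
from h import *
plan((470,115.3,87,-94.5))"
```

```text
t: 40.55
eef_pos: [469.9, 114.4, 149.0]
orientation: [3.137, -0.124, -0.002]
ft_force: [-0.5, -1.2, -0.6]
opening: 13.6
gripper_force: 31.4
t: 41.18
eef_pos: [470.1, 115.0, 101.7]
orientation: [3.139, -0.124, -0.0]
ft_force: [0.4, -0.2, -0.7]
opening: 13.1
gripper_force: 31.4
t 41.17 at [470.1 115.  101.7] th -94.5
(470, 115.3, 87, -94.5) shift [-0.0, -0.001, 0.074] turn [0.001, 0.0, -0.001]
```

```bash

python3 -m creep '[[[0,0,0.02],[0,0,0],0.85],[[0,0,0.04],[0,0,0],0.85],[[0,0,0.06],[0,0,0],0.85],[[0,0,0.075],[0,0,0],0.85],[[0,0,0.075],[0,0,0],0.85]]'
python3 -m creep '[[[0,0,0.004],[0,0,0],0.85],[[0,0,0.007],[0,0,0],0.85],[[0,0,0.01],[0,0,0],0.85],[[0,0,0.01],[0,0,0],0.85],[[0,0,0.01],[0,0,0],0.85]]'
```

```text
t: 41.8
eef_pos: [469.9, 115.1, 86.7]
orientation: [3.139, -0.124, -0.001]
ft_force: [0.1, -0.4, -0.2]
opening: 13.4
gripper_force: 31.4
t: 42.42
eef_pos: [470.1, 115.2, 84.9]
orientation: [-3.139, 0.124, -0.0]
ft_force: [-0.3, -0.3, -0.9]
opening: 13.5
gripper_force: 31.4
```

```bash

python3 -m creep '[[[0,0,0.002],[0,0,0],0.85],[[0,0,0.004],[0,0,0],0.85],[[0,0,0.006],[0,0,0],0.85],[[0,0,0.008],[0,0,0],0.85],[[0,0,0.008],[0,0,0],0.85]]'
```

```text
t: 43.05
eef_pos: [470.2, 115.2, 83.4]
orientation: [-3.139, 0.124, -0.0]
ft_force: [-1.7, -0.1, 2.6]
opening: 13.3
gripper_force: 31.7
```

```bash

python3 -m creep '[[[0,0,0],[0,0,0],0.6],[[0,0,0],[0,0,0],0.3],[[0,0,0],[0,0,0],-0.1],[[0,0,0],[0,0,0],-0.2],[[0,0,0],[0,0,0],-0.2]]'
python3 -m creep '[[[0,0,-0.08],[0,0,0],-0.2],[[0,0,-0.2],[0,0,0],-0.2],[[0,0,-0.35],[0,0,0],-0.2],[[0,0,-0.5],[0,0,0],-0.2],[[0,0,-0.5],[0,0,0],-0.2]]'
python3 -c "
from h import *
plan((490,-20,190,-70),(500,-60,190,-45))"
```

```text
t: 43.68
eef_pos: [470.1, 115.2, 83.3]
orientation: [-3.139, 0.124, 0.0]
ft_force: [-0.4, 0.7, -0.1]
opening: 51.5
gripper_force: 0.0
t: 44.3
eef_pos: [471.5, 115.5, 186.2]
orientation: [-3.136, 0.124, -0.006]
ft_force: [0.2, -0.5, -0.4]
opening: 51.1
gripper_force: 0.0
t 44.3 at [471.5 115.5 186.2] th -94.5
(490, -20, 190, -70) shift [0.146, 0.668, -0.021] turn [-0.005, -0.008, -0.856]
(500, -60, 190, -45) shift [-0.021, 0.205, 0.0] turn [0.0, 0.0, -0.873]
```

```bash

python3 -m creep '[[[0.04,0.2,-0.02],[0,0,-0.2],-0.2],[[0.08,0.45,-0.02],[0,0,-0.4],-0.2],[[0.12,0.7,-0.02],[0,0,-0.6],-0.2],[[0.146,0.95,-0.02],[0,0,-0.85],-0.2],[[0.146,1,-0.02],[0,0,-0.85],-0.2]]'
python3 - <<'E'
from h import *
d=grab('top'); P=cloud(d); S=cv2.cvtColor(d['img'],cv2.COLOR_RGB2HSV)[...,1]
save(cv2.resize(d['img'][90:280,120:520],None,fx=2,fy=2,interpolation=cv2.INTER_CUBIC),'top2.png')
def f(nm,x,y,r,lo,hi,z,e=None):
    m=(P[...,2]>lo)&(P[...,2]<hi)&(abs(P[...,0]-x)<r)&(abs(P[...,1]-y)<r)
    if e: m&=S<e
    vv,uu=np.nonzero(m); Q=plane(d,np.c_[uu,vv],z)[:,:2].astype(np.float32)
    print(nm,len(uu),'z',np.median(P[m][:,2]).round(1),cv2.minAreaRect(Q),cv2.minEnclosingCircle(Q))
f('lidR',480,236,40,74,85,79); f('lidS',470,115,42,74,85,79)
f('setR',480,240,52,8,18,13,115); f('setS',470,115,55,8,18,13,115)
E
```

```text
t: 44.92
eef_pos: [482.8, -90.1, 187.4]
orientation: [3.095, 0.535, -0.0]
ft_force: [-0.2, 0.5, -0.0]
opening: 51.0
gripper_force: 0.0
lidR 473 z 79.0 ((480.2176513671875, 235.7471160888672), (59.139015197753906, 58.57124328613281), 88.34396362304688) ((479.7972106933594, 234.91619873046875), 30.656715393066406)
lidS 559 z 79.0 ((471.16925048828125, 115.06024169921875), (60.0384635925293, 59.81381607055664), 85.35733795166016) ((470.85638427734375, 116.2645263671875), 40.753509521484375)
setR 536 z 13.1 ((480.10699462890625, 239.79391479492188), (94.39990234375, 92.65914154052734), 43.81216812133789) ((480.29644775390625, 239.85873413085938), 48.028404235839844)
setS 766 z 13.1 ((470.76751708984375, 115.37896728515625), (96.04716491699219, 95.37139129638672), 85.53729248046875) ((471.1293029785156, 114.84303283691406), 65.55764770507812)
```

View pics/top2.png

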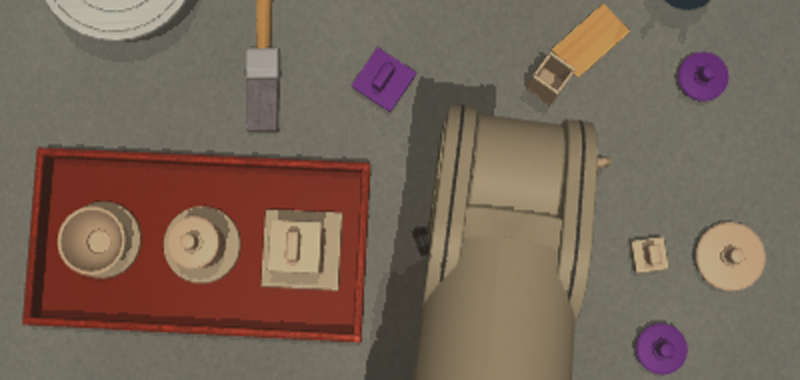

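The top view shows both lids seated level, plate tops at z = 79 mm. The square jar, at (302,247), is within 1 mm of its setter's centre. The round jar, at (195,240), is about 4 mm off its centre, which still leaves it well inside the 96 mm setter. The odd lids and purple lids are in place, and nothing is being touched. Handing in.

```bash
python3 -c "
from rig import robot
print(robot.job_done())"
```

```text
the job is handed in; nothing more can be done
None
```

I handed the job in at about 45 s: both jars stand upright on their setters with their own lids seated, the square jar within 1 mm of centre and the round jar about 4 mm off (left so as not to disturb its lid), and I left the mug, narrow pot and odd lids alone.

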